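# Latch the microscope accessory case

## Robot

A 6-joint arm with a two-finger parallel gripper is mounted at the origin on the work surface. World frame = base frame: x ahead of the robot, y to its left, z up, the work surface at z = 0. Lengths are in m, angles in rad, forces in N, time in s.
With the tool pointing down it reaches from about 0.35 to 0.975 m from the base axis. Payload 4.9 kg.
Tool frame: the origin (TCP) lies at the very end of the fingers, on their centre line; the grasp point (between the pads) lies 19 mm behind it; z points along the fingers, x is the direction in which the jaws open and shut, and the axes are right-handed (so a half turn about z gives the same grasp; the last joint's range is limited). The gripper opens to 85 mm and grips with 20 to 120 N. Pads are 22 mm wide; open, the fingers measure 114 mm over their backs; the gripper's body (76 mm by 85 mm) begins 54 mm behind the grasp point. The pads swing forward as they close: fully open they stand 13 mm farther back than shut.
Start: joints at [-1.353, 0.053, 1.613, -0, 1.476, -0.119], TCP at [0.207, -0.59, 0.231] pointing down, gripper open.
Joint ranges: [-3.01, 3.01], [-1.01, 2.22], [0.06, 2.58], [-1.02, 4.17], [0.09, 2.62], [-3.14, 3.14]. Speed limits (rad/s): [2.57, 2.57, 3.14, 3.14, 3.14, 3.14].

## Interface

Orientations are given as a rotation vector (axis times angle).
In Python, from station import ctrl gives the robot as it stands.
- The arm moves only by the shell command python3 -m handwheel 'ROWS' [OPENING] [FORCE]. ROWS is a JSON object of lists of equal length, an entry for each row: "offset": the shift along the world's x, y, z in units of 40 mm (1.0 is 40 mm), a list of three; "roll": the turn about the world's z in units of 6 degrees (1.0 is 6 degrees). A call has exactly 10 rows; each row is the pose to reach, as a shift and turn from the pose commanded when the call began; what a row does not reach only later rows make up. A row lasts 1/10 s, in which the tool goes at most 50 mm and 8.59 degrees, less where a joint would pass 70% of its speed; a pose out of reach is approached as far as the arm can. A call with a gripper value outside its range is refused whole. OPENING is the finger opening in mm, from 0 to 85.4, set as the call begins (- or left out, the last holds). The fingers move at their own pace and stop on an object; FORCE is the grip in N (left out, the last holds). Time passes only in rows, so rows that repeat a pose let the fingers close, or fill a call up. It gives the time, the measured TCP pose, the force and the opening at its end, in the units of the state.
- ctrl.get_obs(): the state, without advancing time (a new reading comes with each control period).
- ctrl.get_image(name): name is "scene" or "top" or "wrist"; returns a dict with "img" (420x560x3 uint8, red, green, blue), "fx", "fy", "cx", "cy" (pixels), "k1" (the pictures are not rectified: a ray, as slopes to the right and down, at radius r is drawn at 1 + k1 r^2 times it, then the intrinsics apply), "T" (4x4, takes a point from camera to world coordinates). Camera axes: x right, y down, z forward; pixel columns grow to the right and rows downward; lengths in m; the calibration is good to about 2 mm. A picture is of the moment at which its call begins. There is no depth.
- ctrl.finish_job(): hands the job in, once; it reports no verdict.
The state is a dict: "t": time; "q": joint angles; "dq": joint speeds; "effort": joint torques, N m; "tool_pos": TCP position; "tool_rot": TCP orientation; "contact_force": force on the tool from outside, world axes, zero at the start; "wrist_torque": the same for the moment, N m; "opening": finger opening in m.
Only numpy, scipy, OpenCV 4.12 (cv2) and the standard library are available. Lean on these libraries where they do the work, as an engineer would, in place of code of your own. Each camera call takes 0.05 s, during which the arm holds its last target.

## Task

The accessory case on the bench stands ajar on its springy seal: hook the latch's wire loop into the keeper on the lid, with its cross-bar down on the keeper's floor and drawn back under the lip, and then press the lever down flat, past its centre, so that the lid is pulled shut and stays shut when you let go. Work by feel and gently: do not force the loop against the keeper, do not ram the lever down or lean on the case, and leave the other things on the bench and on the case where they are.

Things in the scene. Friction and masses are not known exactly. Their poses are not given: they have to be found in the camera images.
- case: Black case with aluminium bands, fixed in a low steel cradle. Origin on the table under mid-seam. x points across the seam from the body shell (x -114 to -4 mm, near the robot) to the lid shell (4 to 68 mm); y along the seam (-150 to 150 mm; a handle to 178 mm on the +y end); z up; flat top at z 180 mm. The latch works in its plane y = 0. Yaw within 0.5 rad of the robot's x axis.
- lid (a joint): Angle of the lid shell, hinged along the bottom of the seam, 12 mm above the table. 0 = shut. A springy seal holds it ajar at 0.03 rad (5 to 6 mm at the top) and pushes back with about 12 N per mm at the top, so only the hooked and closed latch keeps it shut.
- keeper (a point): Mean seat of the loop's cross-bar axis in the hook on the lid (mid length). The hook opens to case +x: the wall is 4 mm to the -x side of this point. Its height is set by a screw and NOT measured: the true seat is up to 6 mm above or below this point, so find the floor by feel. The bar goes down beyond the lip to the floor, then back (-x) under the lip. Lid shut: case x 32 to 33, z 194 mm.
- lever_pivot (a point): Hinge axis (along case y) of the latch lever: case x -40, y 0, z 196 mm.
- lever (a joint): Lever angle: 0 = flat on the case, tip towards case -x; 1.57 = upright; 1.9 = end stop, leaning to the keeper. Stays where left (friction 0.04 N m); begins at 1.2 to 1.6. Raising it moves the loop out towards the keeper, lowering it draws the loop back. Once hooked it stiffens below about 1.3, needs 5 to 10 N near the tip, and past dead centre (about 0.2) snaps on to 0.
- lever_tip (a point): Middle of the lever's free end on its outer face (the upper face when flat, facing the keeper when upright). The lever is a steel plate 26 mm wide and 4 mm thick; this point is 62 mm from the pivot along the lever, and the outer face lies 8 mm off the parallel line through the pivot.
- loop_pin (a point): Pin, along case y, on which the loop turns, 18 mm from the lever pivot. In case x, z it is at the pivot + 18 mm * (-cos(a), sin(a)), with a = lever angle - 0.2. The loop stays where it is left (friction 0.025 N m) and begins raised above the keeper. Hook: floor 4 mm below the true seat, to 28 mm +x; lip 22 mm long in y, underside 6.5 mm above the seat (2.5 mm headroom for the bar), nose at the seat's x, bevelled back to its top at 13.5 mm.
- loop_bar (a point): Middle of the axis of the loop's cross-bar: square steel, 8 x 8 mm in section, 44 mm long along case y, at the free end of the loop, 88 mm from the pin. Its faces are tilted 0.18 rad to the loop (far edge up), so they lie level when the loop slopes 0.18 rad down to the bar. The two side wires (6 mm thick) run at y -20 and +20 mm.
- loop_knob (a point): Centre of the loop's black finger knob: a cylinder with its axis along case y, 14 mm long and 14 mm in diameter, on a thin stem; pinch its flat ends. With the loop level it is 28 mm above and 9 mm beyond (case +x) the axis of the cross-bar; it turns with the loop, and can turn between the fingers.
- slidebox: Bystander: grey slide box 50 x 40 x 28 mm lying on top of the case beside the latch. Origin at the centre of its underside. Leave it where it is.
- eyepiece: Bystander: black turned eyepiece, 32 mm across and 32 mm high, standing on top of the case on the other side of the latch. Origin at the centre of its underside. Leave it where it is.
- bottle: Bystander: amber bottle 52 mm across, 120 mm high, standing beside the case. Origin at the centre of its underside. Leave it where it is.
- beaker: Bystander: glass beaker 64 mm across, 80 mm high, standing beside the case. Origin at the centre of its underside. Leave it where it is.
- objective: Bystander: steel microscope objective 28 mm across, 50 mm high, standing behind the case. Origin at the centre of its underside. Leave it where it is.
- petri: Bystander: clear flat dish 94 mm across, 17 mm high, behind the case. Origin at the centre of its underside. Leave it where it is.

How it is judged:
By the outcome, as a careful person would: the job done as asked, in the order asked, and still so for the second after the job is handed in, with the robot touching nothing.
It also fails if it takes over 58 s, if anything falls off the work surface, if the arm or the gripper's body presses on something with over 40 N, if the wrist force passes 120 N, or if a joint passes its speed limit or range.

## Working session

There is one attempt and no reset: what is moved stays moved. The work goes in short steps, Python scripts to look and compute and a shell command to move; the robot and the scene stay as the last step left them, time stands still between calls to the robot, and variables do not carry over. Pictures are saved under pics/ and viewed, and the job is handed in when it is done.

```bash
ls; mkdir -p pics; python3 - <<'E'
from station import ctrl
import cv2
o=ctrl.get_obs(); print(o)
for n in ["scene","top","wrist"]:
    d=ctrl.get_image(n); cv2.imwrite(f"pics/{n}0.png",d["img"][:,:,::-1])
    print(n,d["fx"],d["fy"],d["cx"],d["cy"],d["k1"],d["T"].tolist() if hasattr(d["T"],'tolist') else d["T"])
E
```

```text
pics
{'t': 0.0, 'q': array([-1.35297753e+00,  5.33440279e-02,  1.61431930e+00, -1.25964840e-05,
        1.47599626e+00, -1.18985324e-01]), 'dq': array([ 0.00081328,  0.00057041,  0.00105061, -0.00125771, -0.00035052,
        0.00194432]), 'effort': array([-2.14913111e-03, -3.93693817e+01, -3.70172596e+01, -2.97317974e-04,
        7.26090831e-03, -2.20269447e-05]), 'tool_pos': array([ 0.20641319, -0.58926011,  0.23005586]), 'tool_rot': array([-2.56122247e+00,  1.81688745e+00,  2.41854681e-03]), 'contact_force': array([ 0.90933092, -0.87840649, -0.20481796]), 'wrist_torque': array([ 0.00376564,  0.00689101, -0.00710695]), 'opening': 0.08575383689158418}
scene 428.2279740036761 428.2279740036761 279.1542426036612 214.61783905135007 -0.04238696202267491 [[0.10436324452461035, 0.7141768962337837, -0.692141368564382, 1.2407719821376506], [0.9945392256174647, -0.07508630083058308, 0.07248293685960111, -0.019231657623005792], [-0.00020469614101743116, -0.6959262951731732, -0.7181131873082622, 0.7892583356679196], [0.0, 0.0, 0.0, 1.0]]
top 459.78219362611156 459.78219362611156 276.34341173343927 213.78660049332262 -0.06430912123584889 [[-0.021493117896068177, -0.9985652528454991, 0.0490457102376007, 0.5825891658966692], [-0.9997446940673326, 0.021808765555304116, 0.0059096894309125176, 0.06710256365861023], [-0.006970836916882744, -0.048906170925137375, -0.9987790515815398, 1.1225657338161277], [0.0, 0.0, 0.0, 1.0]]
wrist 354.66762481403856 354.66762481403856 276.4385079686473 209.94339703972227 0.0029309511435181225 [[0.32931631552851887, -0.8930003455401174, -0.3067591028672999, 0.2855861625509996], [-0.9442184593947734, -0.3119699733909175, -0.10548097762454381, -0.5620660265193277], [-0.0015050796923062899, 0.32438421442434584, -0.9459242126975176, 0.3726036992992442], [0.0, 0.0, 0.0, 1.0]]
```

View pics/scene0.png

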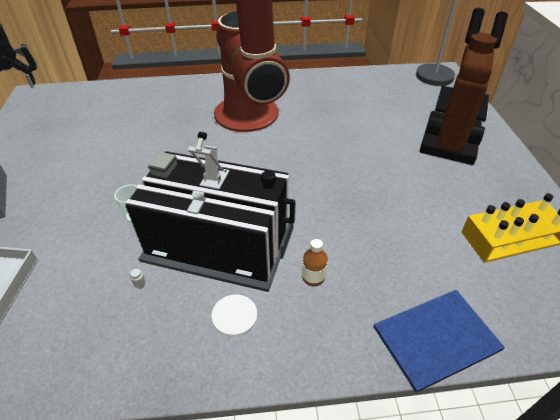

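View pics/top0.png

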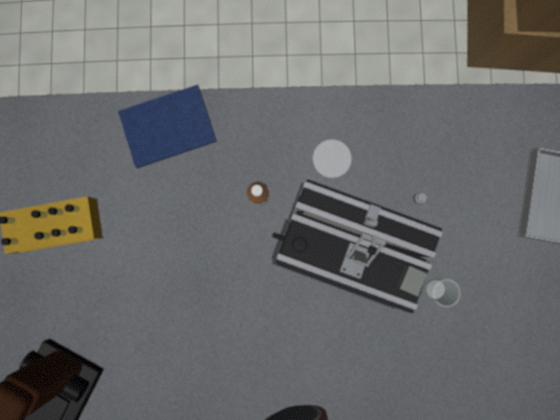

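```bash
python3 - <<'E'
import cv2
a=cv2.imread('pics/scene0.png');cv2.imwrite('pics/scene0z.png',cv2.resize(a[120:300,170:410],None,fx=3.3,fy=3.3,interpolation=cv2.INTER_CUBIC))
a=cv2.imread('pics/top0.png');cv2.imwrite('pics/top0z.png',cv2.resize(a[120:300,170:410],None,fx=3.3,fy=3.3,interpolation=cv2.INTER_CUBIC))
E
```

```text
(no output)
```

View pics/scene0z.png

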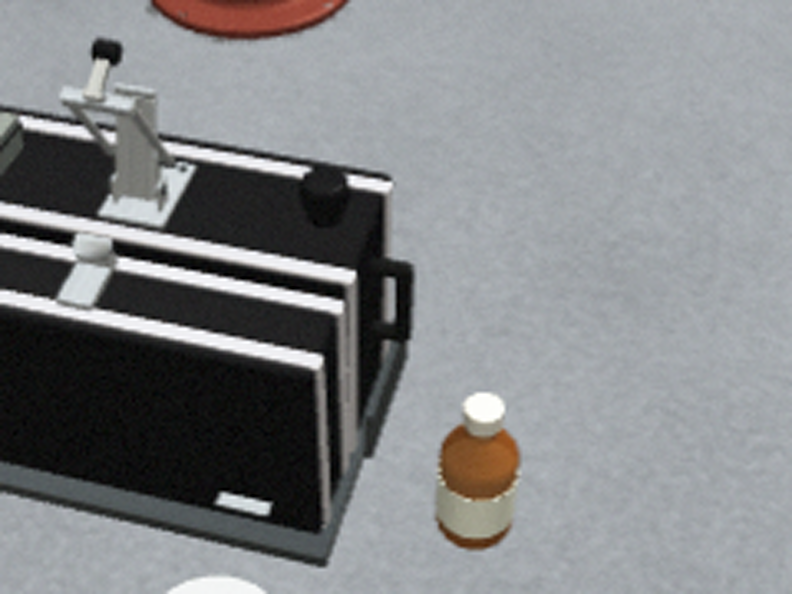

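View pics/top0z.png

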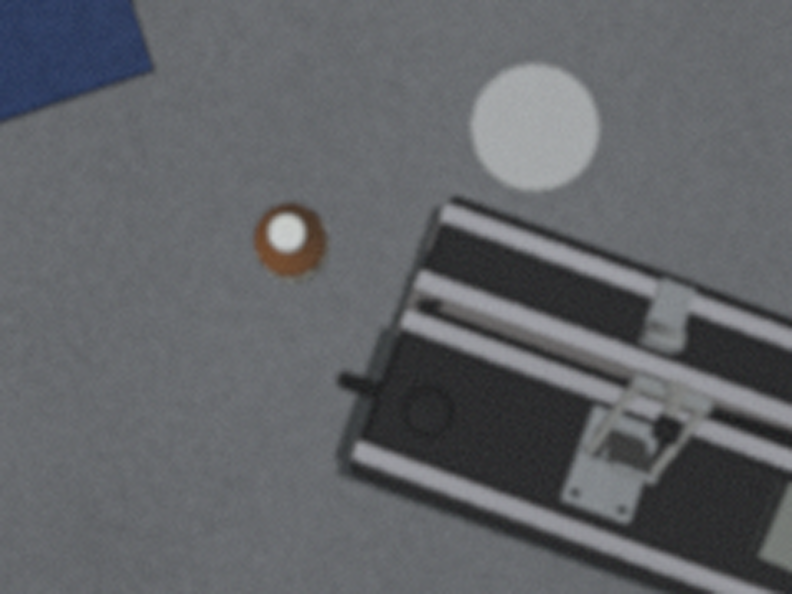

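```bash
cat > h.py <<'E'
import numpy as np, cv2, json, pickle, os
from scipy.optimize import least_squares
def proj(d,P):
    P=np.atleast_2d(P).astype(float); T=np.array(d["T"]); R=T[:3,:3]; c=(P-T[:3,3])@R
    s=c[:,:2]/c[:,2:]; r2=(s**2).sum(1,keepdims=True); s=s*(1+d["k1"]*r2)
    return s*[d["fx"],d["fy"]]+[d["cx"],d["cy"]]
def snap(tag,names=("scene","top","wrist")):
    from station import ctrl
    for n in names:
        d=ctrl.get_image(n); pickle.dump(d,open(f"pics/{n}_{tag}.pkl","wb"))
        cv2.imwrite(f"pics/{n}_{tag}.png",d["img"][:,:,::-1])
def load(n,tag): return pickle.load(open(f"pics/{n}_{tag}.pkl","rb"))
def zoom(n,tag,x0,y0,w,h,f,out=None,pts=None):
    a=cv2.imread(f"pics/{n}_{tag}.png")[y0:y0+h,x0:x0+w]
    a=cv2.resize(a,None,fx=f,fy=f,interpolation=cv2.INTER_CUBIC)
    if pts is not None:
        for p in pts: cv2.circle(a,tuple(int(v) for v in ((p[0]-x0+.5)*f,(p[1]-y0+.5)*f)),3,(0,0,255),1)
    for i in range(0,w,20): cv2.putText(a,str(x0+i),(int(i*f),8),0,.3,(0,255,255)); cv2.line(a,(int((i+.5)*f),10),(int((i+.5)*f),14),(0,255,255))
    for i in range(0,h,20): cv2.putText(a,str(y0+i),(0,int((i+.5)*f)),0,.3,(0,255,255))
    cv2.imwrite(f"pics/{out or n+'_'+tag+'_z'}.png",a)
def case2w(C,p):
    p=np.atleast_2d(p); c,s=np.cos(C[2]),np.sin(C[2])
    return np.c_[C[0]+c*p[:,0]-s*p[:,1],C[1]+s*p[:,0]+c*p[:,1],p[:,2]]
E
python3 - <<'E'
from h import *
snap("a",("scene","top"))
zoom("scene","a",120,130,200,150,4)
zoom("top","a",265,170,190,148,4.2)
E
```

```text
(no output)
```

View pics/scene_a_z.png

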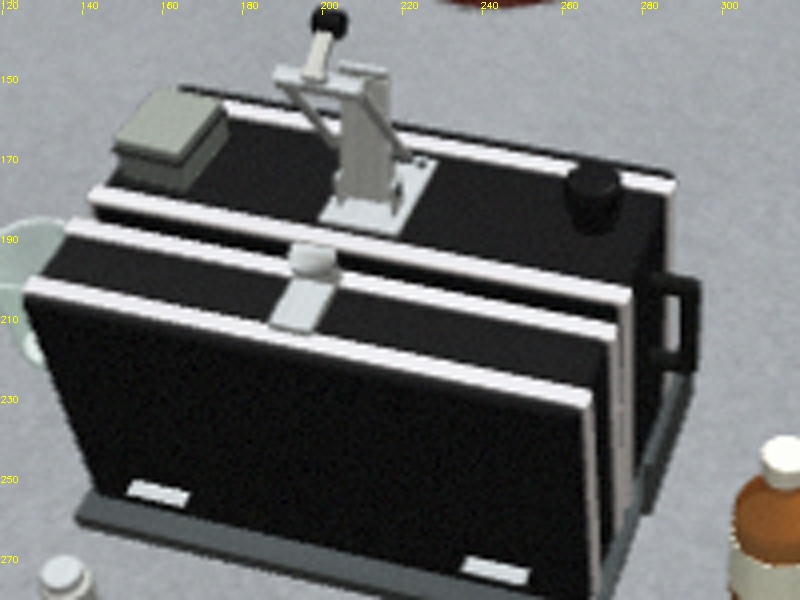

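View pics/top_a_z.png

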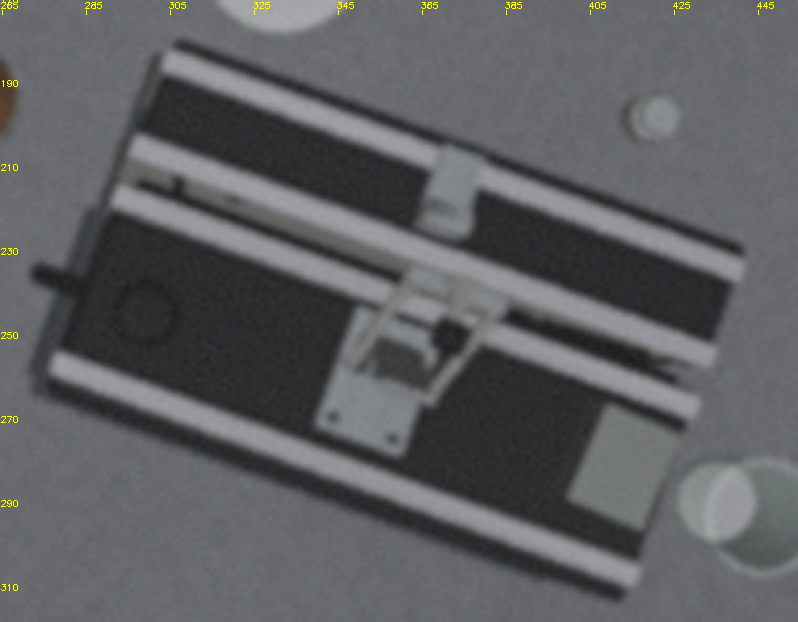

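```bash
cat > fit.py <<'E'
from h import *
S=load("scene","a");T=load("top","a")
K=np.array([[-4,150,180],[-4,-150,180],[-114,150,180],[-114,-150,180]])/1e3
top=np.array([[116,183],[702,400],[35,392],[622,602]])/4.2+[264.5,169.5]
sc=np.array([[633,288],[90,190],[675,175],[180,87]])/4+[119.5,129.5]
def res(C): 
    w=case2w(C,K); return np.r_[proj(T,w)-top,proj(S,w)-sc].ravel()
r=least_squares(res,[.55,-.05,-.28],loss='soft_l1')
C=r.x; print(C.round(4)); print(r.fun.reshape(-1,2).round(1))
np.save("C0.npy",C)
E
python3 fit.py
python3 - <<'E'
from h import *
S=load("scene","a");T=load("top","a");C=np.load("C0.npy")
# loop_bar, knob by triangulation (mid)
def tri(obs):
    f=lambda P: np.concatenate([(proj(d,P)-p).ravel() for d,p in obs])
    r=least_squares(f,[.55,-.05,.25]); return r.x,r.fun
def inv(C,P):
    c,s=np.cos(C[2]),np.sin(C[2]); d=P[:2]-C[:2]; return np.array([c*d[0]+s*d[1],-s*d[0]+c*d[1],P[2]])*1e3
t=lambda x,y:(T,np.array([x,y])/4.2+[264.5,169.5]); s=lambda x,y:(S,np.array([x,y])/4+[119.5,129.5])
for n,o in {"knob":[t(450,337),s(328,24)],"keepertop":[t(445,228),s(316,262)],"barend-y":[t(497,303),s(277,75)],"plate cornerRbot":[t(402,457),s(435,163)]}.items():
    P,f=tri(o); print(n,inv(C,P).round(1),P.round(4),f.round(1))
E
```

```text
[ 0.579  -0.1024 -0.3702]
[[ 0.7  0.1]
 [-1.6 -1.8]
 [ 1.6  0.8]
 [-0.2  0.8]
 [-1.5  4.7]
 [ 0.3  3.6]
 [ 1.4 -1.1]
 [ 0.3 -0.9]]
knob [-24.6  -2.1 310.3] [ 0.5553 -0.0954  0.3103] [ 0.3 -0.   0.3  0. ]
keepertop [ 27.6  -3.  202.2] [ 0.6036 -0.1152  0.2022] [-0.2 -0.  -0.2 -0. ]
barend-y [ -2.9 -20.7 292.3] [ 0.5688 -0.1207  0.2923] [ 0.8 -0.   0.8  0.1]
plate cornerRbot [-88.6  -8.  173.4] [ 0.4935 -0.0778  0.1734] [ -9.3  -0.2 -10.   -0.7]
```

```bash
python3 -m handwheel '{"offset":[[0,0,1.1],[0,0,2.2],[0,0,3.3],[0.4,0.5,4.25],[1.1,1.3,4.25],[1.8,2.2,4.25],[2.5,3.1,4.25],[3.2,4.0,4.25],[3.9,4.8,4.25],[4.6,5.6,4.25]],"roll":[0,0,-0.5,-1,-1.5,-2,-2.5,-3,-3.5,-4]}' 85 && python3 -m handwheel '{"offset":[[0.7,0.8,0],[1.4,1.6,0],[2.1,2.4,0],[2.8,3.2,0],[3.5,4.0,0],[4.2,4.9,0],[4.8,5.6,0],[5.2,6.1,0],[5.4,6.33,0],[5.4,6.33,0]],"roll":[-0.5,-1,-1.5,-2,-2.5,-2.74,-2.74,-2.74,-2.74,-2.74]}'; python3 - <<'E'
from h import *
snap("b",("wrist","scene","top"))
E
```

```text
t: 1.25
tool_pos: [0.3914, -0.3643, 0.4014]
tool_rot: [-2.126, 2.313, -0.001]
contact_force: [-0.3, -0.8, 0.3]
opening: 0.085
t: 2.25
tool_pos: [0.6069, -0.1118, 0.4008]
tool_rot: [1.778, -2.589, -0.001]
contact_force: [-0.1, -0.2, -0.8]
opening: 0.0852
```

View pics/wrist_b.png

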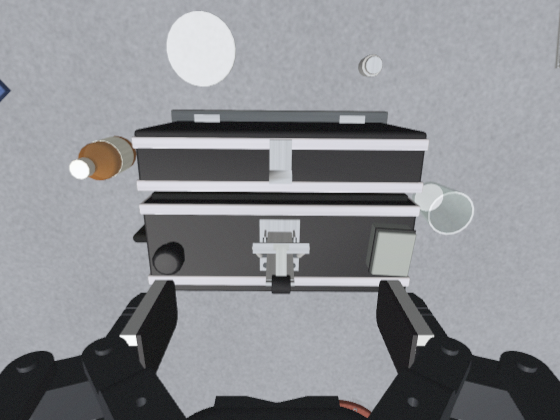

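```bash
python3 - <<'E'
from h import *
zoom("wrist","b",130,120,300,180,2.66)
zoom("wrist","b",230,130,100,170,4.5,"wrist_b_z2")
E
```

```text
(no output)
```

View pics/wrist_b_z.png

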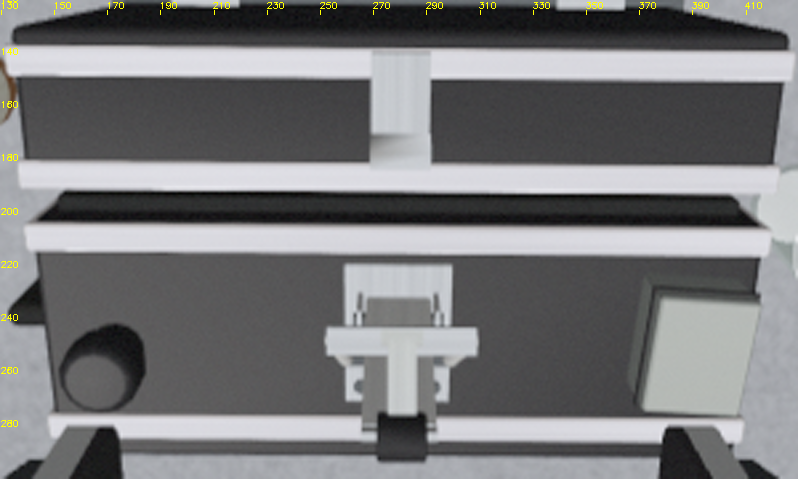

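View pics/wrist_b_z2.png

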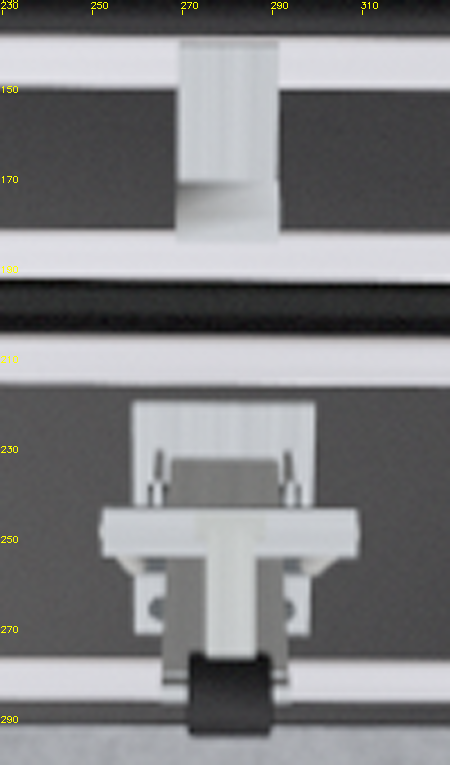

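```bash
cat > fit2.py <<'E'
from h import *
S=load("scene","a");T=load("top","a");W=load("wrist","b")
t=lambda x,y:(T,np.array([x,y])/4.2+[264.5,169.5]); s=lambda x,y:(S,np.array([x,y])/4+[119.5,129.5])
w1=lambda x,y:(W,np.array([x,y])/2.66+[129.5,119.5]); w2=lambda x,y:(W,np.array([x,y])/4.5+[229.5,129.5])
def model(p):
    xs,L,ph=p[3:6]; a=L-.2
    pin=np.array([-40,196])+18*np.array([-np.cos(a),np.sin(a)])
    R=np.array([[np.cos(ph),-np.sin(ph)],[np.sin(ph),np.cos(ph)]])
    bar=pin+R@[88,0]; kn=pin+R@[97,28]
    tip=np.array([-40,196])+62*np.array([-np.cos(L),np.sin(L)])+8*np.array([np.sin(L),np.cos(L)])
    v=lambda q,y:[q[0],y,q[1]]
    return dict(A=[xs,151,181],B=[xs,-151,181],bar=v(bar,0),knob=v(kn,0),tip=v(tip,0),nose=[p[6],0,p[7]],bw=v(bar,-22),
      )
obs=[("A",*w1(27,226)),("B",*w1(770,228)),("A",*t(116,183)),("B",*t(702,400)),("A",*s(633,290)),("B",*s(90,189)),
("knob",*w2(230,694)),("knob",*t(450,337)),("knob",*s(328,24)),("bar",*w2(229,532)),("bar",*s(320,82)),("bar",*t(457,289)),
("tip",*w2(226,683)),("tip",*s(366,72)),("nose",*w2(229,183)),("nose",*s(314,278))]
def res(p):
    m=model(p); return np.concatenate([(proj(d,case2w(p[:3],np.array(m[n])/1e3))[0]-u) for n,d,u in obs])
if __name__=="__main__":
    r=least_squares(res,[.579,-.1024,-.37,-4,1.4,1.,38,200],x_scale=[.01,.01,.1,5,.3,.3,5,5],loss='soft_l1')
    p=r.x; print(p.round(4)); 
    for (n,_,_),f in zip(obs,res(p).reshape(-1,2)): print(n,f.round(1))
    m=model(p); print({k:np.round(v,1).tolist() for k,v in m.items()})
    J=r.jac; print(np.sqrt(np.diag(np.linalg.inv(J.T@J))).round(4))
    np.save("p.npy",p)
E
python3 fit2.py
```

```text
[ 5.787000e-01 -1.045000e-01 -3.726000e-01 -6.390300e+00  1.204400e+00
  1.053400e+00  3.596680e+01  1.988652e+02]
A [-0.9  0.4]
B [0.8 0.7]
A [0.9 0.9]
B [-0.4 -0.2]
A [-1.8  3.3]
B [-0.6  2.6]
knob [-0.1  0.1]
knob [-0.   0.5]
knob [0.6 0.2]
bar [ 0.1 -0.4]
bar [0. 1.]
bar [-0.4  1.2]
tip [-0.1  0. ]
tip [-0.1  1.5]
nose [-0.6  0.2]
nose [-0.8  0.2]
{'A': [-6.4, 151.0, 181.0], 'B': [-6.4, -151.0, 181.0], 'bar': [-6.1, 0.0, 287.7], 'knob': [-26.0, 0.0, 309.3], 'tip': [-54.7, 0.0, 256.8], 'nose': [36.0, 0.0, 198.9], 'bw': [-6.1, -22.0, 287.7]}
[8.4000e-03 3.3000e-03 5.3000e-03 9.0044e+00 1.7310e-01 6.8700e-02
 9.0795e+00 3.6251e+00]
```

```bash
cat > kin.py <<'E'
from h import *
piv=np.array([-40,196.])
def fk(L,ph):
    a=L-.2; pin=piv+18*np.array([-np.cos(a),np.sin(a)]); R=np.array([[np.cos(ph),-np.sin(ph)],[np.sin(ph),np.cos(ph)]])
    return pin,pin+R@[88,0],pin+R@[97,28]
def ik(bar):  # bar pos -> L,phi
    r=least_squares(lambda q: fk(*q)[1]-bar,[1.7,-.1]); return r.x
def ikk(kn):
    r=least_squares(lambda q: fk(*q)[2]-kn,[1.6,.1]); return r.x
p=np.load("p.npy"); C=p[:3]
def kw(k): return case2w(C,np.array([k[0],0,k[1]])/1e3)[0]
def cinv(P):
    c,s=np.cos(C[2]),np.sin(C[2]); d=P[:2]-C[:2]; return np.array([c*d[0]+s*d[1],-s*d[0]+c*d[1],P[2]])*1e3
E
python3 - <<'E'
from kin import *
k=kw((-26,309.3)); k[2]-=.014
print("approach tgt",k,(k-np.array([.6069,-.1118,.4008]))/.04)
L0,f0=p[4],p[5]; k0=fk(L0,f0)[2]
for bx,bz in [(45,230),(45,215),(45,205),(45,198),(45,192),(45,186)]:
    q=ik((bx,bz)); print(bx,bz,q.round(3),fk(*q)[2].round(1))
q1=ik((45,225))
for t in np.linspace(0,1,11):
    L=L0+(q1[0]-L0)*min(1,t*1.6); f=f0+(q1[1]-f0)*t
    _,b,kn=fk(L,f); print(round(t,2),b.round(0),kn.round(1),((kw(kn)-kw(k0))/.04).round(2))
E
```

```text
approach tgt [ 0.55447809 -0.09499167  0.2953    ] [-1.31054783  0.42020835 -2.6375    ]
45 230 [1.686 0.184] [ 48.7 259.2]
45 215 [1.604 0.014] [ 53.6 243.1]
45 205 [ 1.628 -0.1  ] [ 56.8 232. ]
45 198 [ 1.685 -0.182] [ 58.9 223.9]
45 192 [ 1.759 -0.253] [ 60.7 216.9]
45 186 [ 1.857 -0.323] [ 62.4 209.7]
0.0 [ -6. 288.] [-26.  309.3] [0. 0. 0.]
0.1 [  2. 284.] [-16.  307.4] [ 0.23 -0.09 -0.05]
0.2 [  9. 280.] [ -6.1 304.5] [ 0.46 -0.18 -0.12]
0.3 [ 17. 274.] [  3.4 300.8] [ 0.68 -0.27 -0.21]
0.4 [ 23. 269.] [ 12.5 296.2] [ 0.9  -0.35 -0.33]
0.5 [ 29. 263.] [ 21.2 290.8] [ 1.1  -0.43 -0.46]
0.6 [ 35. 256.] [ 29.3 284.7] [ 1.29 -0.5  -0.62]
0.7 [ 39. 249.] [ 35.8 277.8] [ 1.44 -0.56 -0.79]
0.8 [ 41. 241.] [ 41.4 270.3] [ 1.57 -0.61 -0.98]
0.9 [ 44. 233.] [ 46.3 262.3] [ 1.68 -0.66 -1.18]
1.0 [ 45. 225.] [ 50.4 253.9] [ 1.78 -0.7  -1.39]
```

```bash
python3 -m handwheel '{"offset":[[-0.5,0.15,0],[-1.0,0.32,-0.3],[-1.31,0.42,-0.8],[-1.31,0.42,-1.3],[-1.31,0.42,-1.8],[-1.31,0.42,-2.1],[-1.31,0.42,-2.4],[-1.31,0.42,-2.6],[-1.31,0.42,-2.64],[-1.31,0.42,-2.64]],"roll":[0,0,0,0,0,0,0,0,0,0]}' 50 20; python3 - <<'E'
from h import *
snap("c",("wrist","scene","top"))
zoom("scene","c",150,90,130,120,5)
E
```

```text
t: 3.4
tool_pos: [0.5543, -0.096, 0.2959]
tool_rot: [-1.776, 2.591, -0.0]
contact_force: [-0.5, -0.4, 1.3]
opening: 0.0505
```

View pics/wrist_c.png

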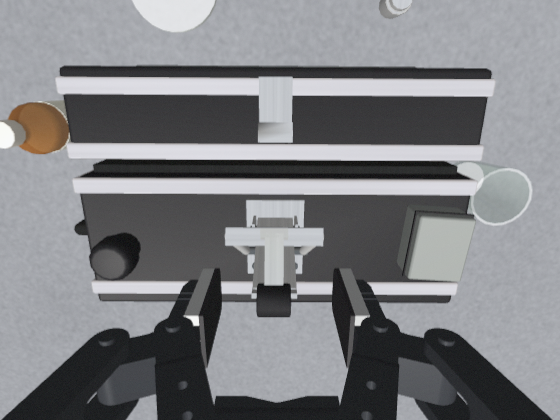

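View pics/scene_c_z.png

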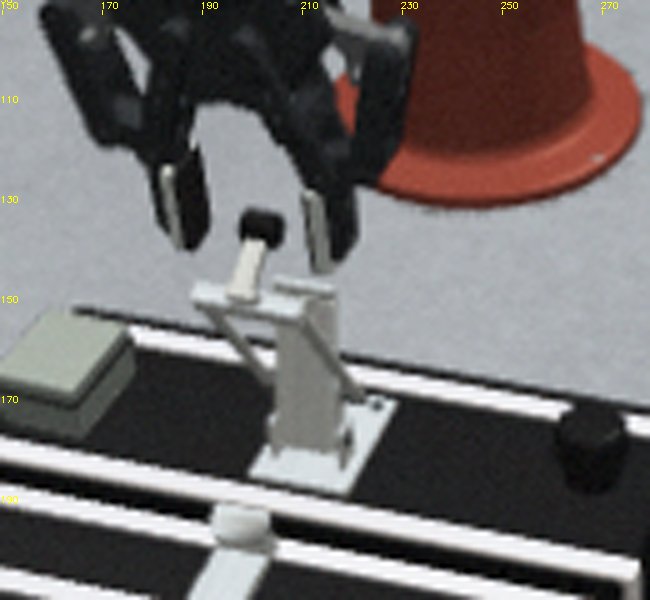

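```bash
python3 - <<'E'
from kin import *
W=load("wrist","c"); tcp=np.array([.5543,-.096,.2959]); ax=np.array([np.cos(-.367),np.sin(-.367),0])
for z in (0,.014,.019,.03):
  print(z,proj(W,[tcp+[0,0,z]-ax*.011,tcp+[0,0,z],tcp+[0,0,z]+ax*.011]).round(1).tolist())
print(proj(W,kw((-26,309.3))), cinv(tcp))
print(cv2.Rodrigues(np.array([-1.776,2.591,0]))[0].round(3))
E
```

```text
0 [[276.3, 303.2], [276.2, 282.5], [276.2, 260.8]]
0.014 [[276.3, 321.9], [276.2, 299.7], [276.1, 276.5]]
0.019 [[276.3, 329.4], [276.2, 306.7], [276.1, 282.9]]
0.03 [[276.3, 347.7], [276.2, 323.7], [276.1, 298.4]]
[[273.8368879  299.35170963]] [-25.79879548  -1.00397656 295.9       ]
[[-0.361 -0.933  0.   ]
 [-0.933  0.361  0.   ]
 [-0.    -0.    -1.   ]]
```

```bash
python3 -m handwheel '{"offset":[[0.01,0.024,0],[0.01,0.024,0],[0.01,0.024,0],[0.01,0.024,0],[0.01,0.024,0],[0.01,0.024,0],[0.01,0.024,0],[0.01,0.024,0],[0.01,0.024,0],[0.01,0.024,0]],"roll":[0,0,0,0,0,0,0,0,0,0]}' 10 20; python3 - <<'E'
from h import *
snap("d",("wrist","scene"))
E
```

```text
t: 4.55
tool_pos: [0.5547, -0.0949, 0.2961]
tool_rot: [-1.776, 2.591, -0.001]
contact_force: [0.2, 1.5, 3.4]
opening: 0.0132
```

View pics/wrist_d.png

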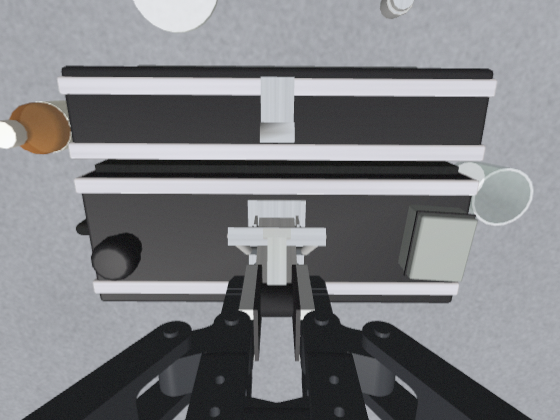

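```bash
python3 -m handwheel '{"offset":[[0.12,-0.05,-0.02],[0.23,-0.09,-0.05],[0.35,-0.14,-0.08],[0.46,-0.18,-0.12],[0.57,-0.23,-0.16],[0.68,-0.27,-0.21],[0.79,-0.31,-0.27],[0.9,-0.35,-0.33],[1.0,-0.39,-0.39],[1.1,-0.43,-0.46]],"roll":[0,0,0,0,0,0,0,0,0,0]}'; python3 - <<'E'
from h import *
snap("e",("wrist","scene"))
zoom("scene","e",150,90,130,120,5)
E
```

```text
t: 5.65
tool_pos: [0.599, -0.1123, 0.2772]
tool_rot: [-1.776, 2.591, -0.001]
contact_force: [-0.8, 1.5, 0.4]
opening: 0.0133
```

View pics/wrist_e.png

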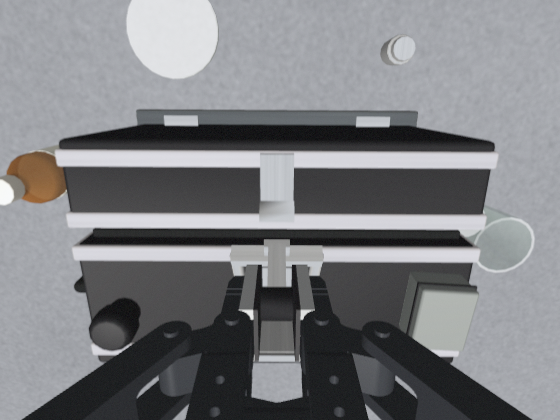

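View pics/scene_e_z.png

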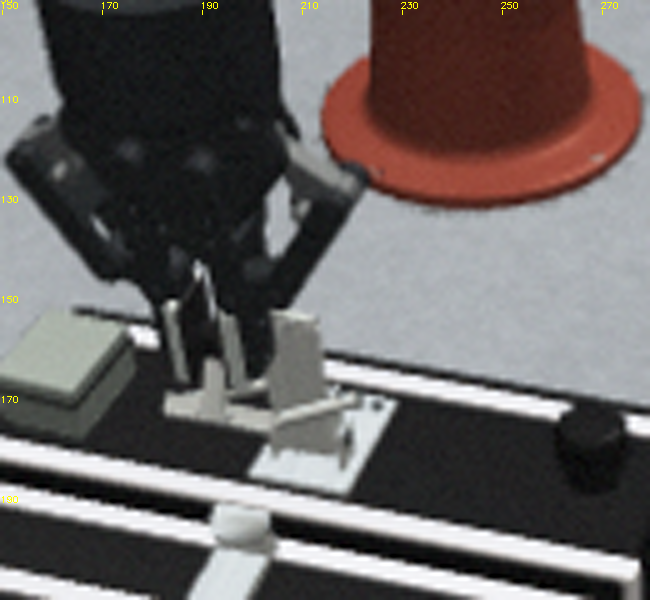

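```bash
python3 - <<'E'
from kin import *
from station import ctrl
W=load("wrist","e");S=load("scene","e")
tcp=ctrl.get_obs()["tool_pos"]; k=cinv(tcp)+[0,0,13.4]; print(k)
q=ikk(k[[0,2]]); pin,b,kn=fk(*q); print(q,b)
print(proj(W,kw(b)),proj(S,kw(b)),proj(W,kw(kn)))
zoom("wrist","e",220,180,110,130,5,pts=[proj(W,kw(b))[0]])
E
```

```text
[2.19775806e+01 2.76395617e-02 2.90530317e+02]
[1.57647657 0.58441635] [ 29.91922803 262.21194379]
[[276.43746168 251.91278761]] [[193.91051938 172.99745068]] [[276.38664604 298.39777794]]
```

View pics/wrist_e_z.png

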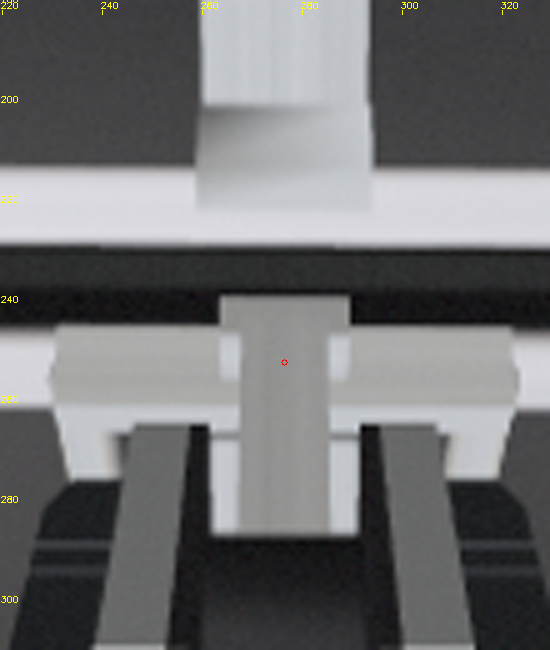

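```bash
python3 - <<'E'
from h import *
zoom("wrist","d",230,60,100,100,6)
E
python3 -m handwheel '{"offset":[[0.1,-0.04,-0.08],[0.19,-0.07,-0.16],[0.27,-0.1,-0.24],[0.34,-0.13,-0.33],[0.41,-0.155,-0.42],[0.47,-0.18,-0.52],[0.53,-0.205,-0.62],[0.58,-0.23,-0.72],[0.64,-0.25,-0.83],[0.7,-0.27,-0.93]],"roll":[0,0,0,0,0,0,0,0,0,0]}'; python3 - <<'E'
from kin import *
from station import ctrl
tcp=ctrl.get_obs()["tool_pos"]; k=cinv(tcp)+[0,0,13.4]; print(k)
q=ikk(k[[0,2]]); pin,b,kn=fk(*q); print(q,b)
snap("f",("wrist","scene"))
W=load("wrist","f")
print(proj(W,kw(b)))
zoom("wrist","f",220,180,110,130,5,pts=[proj(W,kw(b))[0]])
zoom("scene","f",150,110,130,120,5)
E
```

```text
t: 6.75
tool_pos: [0.6266, -0.123, 0.2396]
tool_rot: [1.776, -2.591, -0.001]
contact_force: [-0.1, 1.2, 2.0]
opening: 0.0136
[5.13090425e+01 1.92875231e-01 2.53023614e+02]
[1.67240943 0.116774  ] [ 45.63258177 224.16572425]
[[276.62236288 276.54540014]]
```

View pics/wrist_f_z.png

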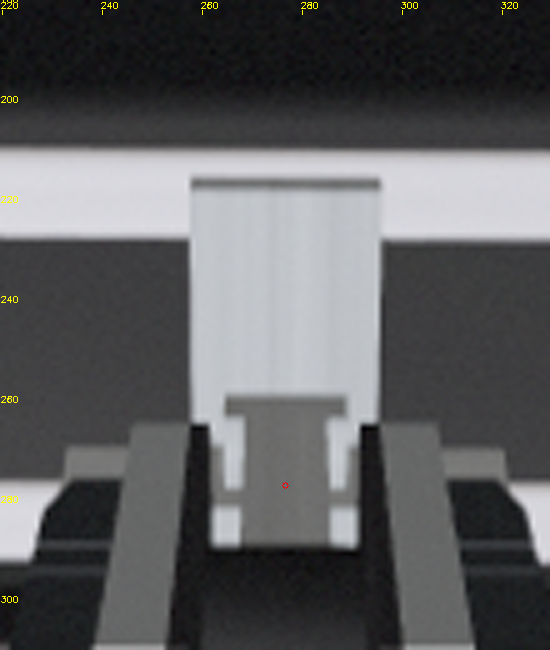

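View pics/wrist_d_z.png

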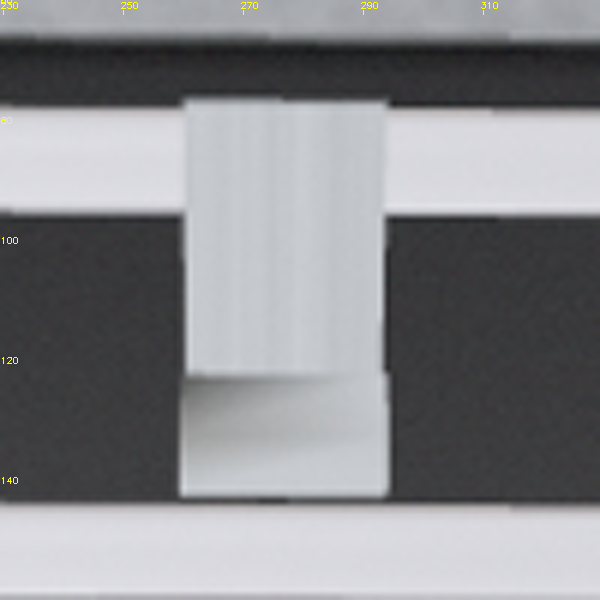

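View pics/scene_f_z.png

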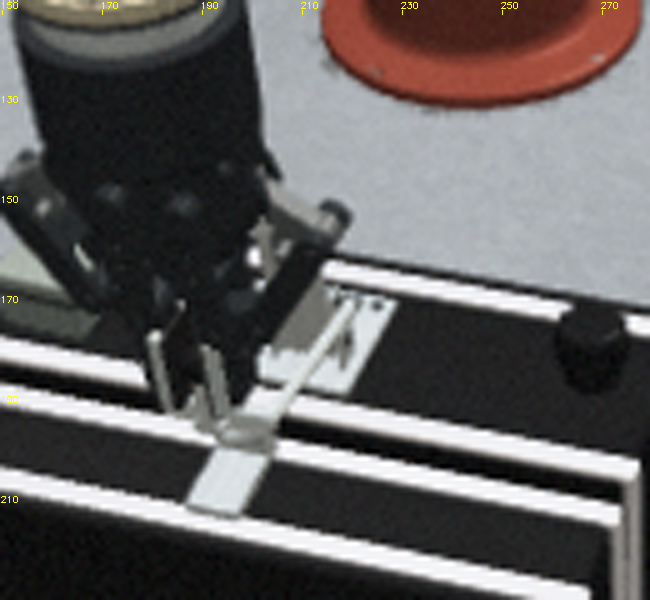

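```bash
python3 - <<'E'
from kin import *
D={k:load("wrist",k) for k in "bdef"}
for n,o in {"nose":dict(b=170.2,d=122.3,e=200.5),"floorend":dict(b=138.8,d=76.2,f=217.1),"liptop":dict(b=182.8,d=142.3,e=221.5)}.items():
    r=least_squares(lambda q:[proj(D[k],kw(q))[0,1]-v for k,v in o.items()],[38,195]); print(n,r.x.round(1),r.fun.round(2))
E
```

```text
nose [ 37.1 201.4] [-0.41  0.11  0.16]
floorend [ 65.6 191.7] [ 0.25 -0.09 -0.07]
liptop [ 25.2 207.7] [ 0.38 -0.12 -0.13]
```

```bash
python3 - <<'E'
from kin import *
k0=np.array([51.3,253.0])
for bz in (220,215,210,206,203,201,199,198,197,196,195,194,193,192,191,190):
    q=ik((45.6,bz)); k=fk(*q)[2]; print(bz,q.round(3),k.round(1),((kw(k)-kw(k0))/.04).round(3))
E
```

```text
220 [1.649 0.07 ] [ 52.6 248.6] [ 0.031 -0.012 -0.111]
215 [1.637 0.013] [ 54.2 243.1] [ 0.068 -0.027 -0.247]
210 [ 1.642 -0.044] [ 55.8 237.6] [ 0.105 -0.041 -0.386]
206 [ 1.657 -0.09 ] [ 57.1 233.1] [ 0.134 -0.053 -0.498]
203 [ 1.675 -0.124] [ 58.  229.7] [ 0.156 -0.061 -0.583]
201 [ 1.691 -0.148] [ 58.6 227.4] [ 0.17  -0.067 -0.641]
199 [ 1.709 -0.171] [ 59.2 225.1] [ 0.185 -0.072 -0.698]
198 [ 1.719 -0.183] [ 59.5 223.9] [ 0.192 -0.075 -0.727]
197 [ 1.729 -0.194] [ 59.8 222.7] [ 0.199 -0.078 -0.757]
196 [ 1.741 -0.206] [ 60.1 221.6] [ 0.206 -0.08  -0.786]
195 [ 1.753 -0.218] [ 60.4 220.4] [ 0.213 -0.083 -0.815]
194 [ 1.765 -0.229] [ 60.7 219.2] [ 0.22  -0.086 -0.844]
193 [ 1.779 -0.241] [ 61. 218.] [ 0.226 -0.088 -0.874]
192 [ 1.793 -0.253] [ 61.3 216.9] [ 0.233 -0.091 -0.903]
191 [ 1.807 -0.264] [ 61.6 215.7] [ 0.24  -0.094 -0.933]
190 [ 1.822 -0.276] [ 61.9 214.5] [ 0.247 -0.096 -0.963]
```

```bash
python3 -m handwheel '{"offset":[[0.02,-0.01,-0.07],[0.04,-0.016,-0.15],[0.065,-0.026,-0.24],[0.09,-0.035,-0.33],[0.115,-0.045,-0.42],[0.14,-0.055,-0.51],[0.155,-0.06,-0.57],[0.163,-0.064,-0.61],[0.17,-0.067,-0.64],[0.17,-0.067,-0.64]],"roll":[0,0,0,0,0,0,0,0,0,0]}'; python3 - <<'E'
from kin import *
from station import ctrl
tcp=ctrl.get_obs()["tool_pos"]; k=cinv(tcp)+[0,0,13.4]; print(k)
q=ikk(k[[0,2]]); pin,b,kn=fk(*q); print(q,b)
snap("g",("wrist","scene"))
W=load("wrist","g")
zoom("wrist","g",220,180,110,130,5,pts=[proj(W,kw(b))[0]])
zoom("scene","g",150,120,130,120,5)
E
```

```text
t: 7.85
tool_pos: [0.633, -0.1254, 0.214]
tool_rot: [1.776, -2.591, -0.002]
contact_force: [-0.3, -0.3, 1.6]
opening: 0.0135
[5.81829811e+01 2.01630224e-01 2.27380420e+02]
[ 1.66651338 -0.14712104] [ 45.17566142 201.00221628]
```

View pics/wrist_g_z.png

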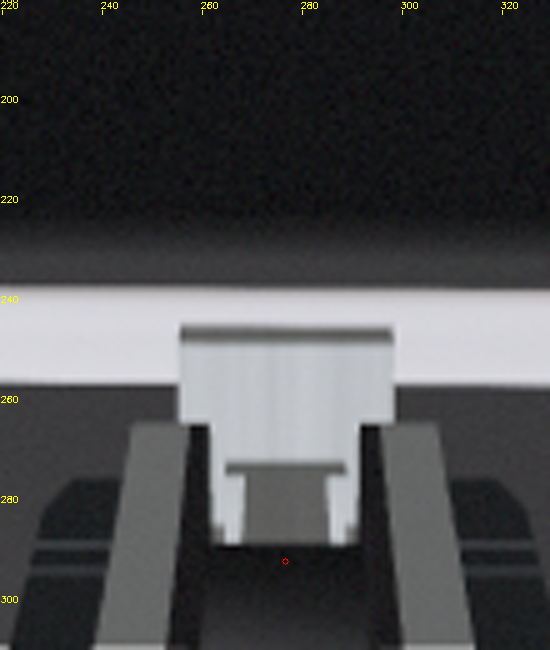

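View pics/scene_g_z.png

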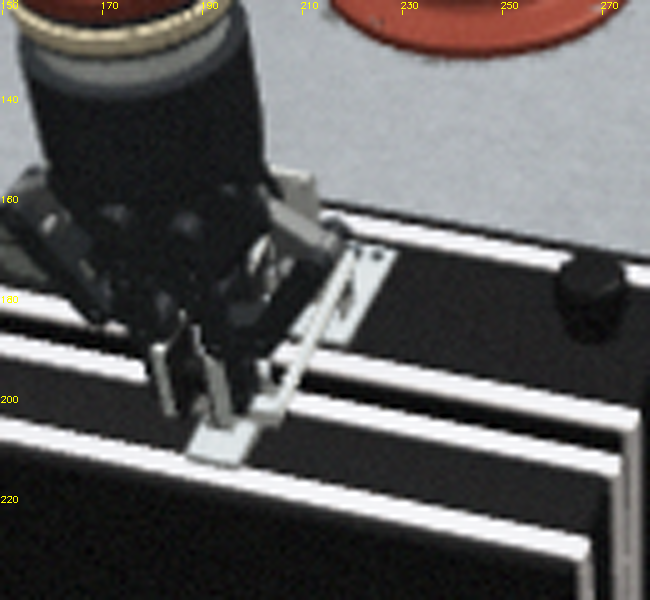

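```bash
cat > st.py <<'E'
from kin import *
from station import ctrl
o=ctrl.get_obs();tcp=o["tool_pos"]; k=cinv(tcp)+[0,0,13.4]
q=ikk(k[[0,2]]); pin,b,kn=fk(*q); c,s=np.cos(C[2]),np.sin(C[2]);F=o["contact_force"]
print("knob",k.round(2),"q",q.round(3),"bar",b.round(2),"Fcase",np.round([c*F[0]+s*F[1],-s*F[0]+c*F[1],F[2]],1),"M",o["wrist_torque"].round(2))
E
python3 -m handwheel '{"offset":[[0.004,-0.001,-0.015],[0.007,-0.003,-0.03],[0.011,-0.004,-0.045],[0.014,-0.006,-0.059],[0.014,-0.006,-0.059],[0.014,-0.006,-0.059],[0.014,-0.006,-0.059],[0.014,-0.006,-0.059],[0.014,-0.006,-0.059],[0.014,-0.006,-0.059]],"roll":[0,0,0,0,0,0,0,0,0,0]}' ; python3 st.py
python3 -m handwheel '{"offset":[[0.004,-0.001,-0.015],[0.007,-0.003,-0.03],[0.007,-0.003,-0.03],[0.007,-0.003,-0.03],[0.007,-0.003,-0.03],[0.007,-0.003,-0.03],[0.007,-0.003,-0.03],[0.007,-0.003,-0.03],[0.007,-0.003,-0.03],[0.007,-0.003,-0.03]],"roll":[0,0,0,0,0,0,0,0,0,0]}' ; python3 st.py
```

```text
t: 8.95
tool_pos: [0.6337, -0.1257, 0.212]
tool_rot: [1.776, -2.591, -0.001]
contact_force: [-2.7, 0.7, 1.2]
opening: 0.013
knob [5.9000e+01 2.2000e-01 2.2537e+02] q [ 1.698 -0.168] bar [ 45.45 199.27] Fcase [-2.7 -0.3  1.2] M [ 0.14  0.57 -0.  ]
t: 9.95
tool_pos: [0.6341, -0.1259, 0.2109]
tool_rot: [1.776, -2.591, -0.0]
contact_force: [-2.2, 1.1, 1.1]
opening: 0.0134
knob [5.944e+01 1.900e-01 2.243e+02] q [ 1.716 -0.179] bar [ 45.62 198.35] Fcase [-2.4  0.2  1.1] M [0.19 0.57 0.01]
```

```bash

python3 -m handwheel '{"offset":[[0.004,-0.001,-0.015],[0.007,-0.003,-0.03],[0.007,-0.003,-0.03],[0.007,-0.003,-0.03],[0.007,-0.003,-0.03],[0.007,-0.003,-0.03],[0.007,-0.003,-0.03],[0.007,-0.003,-0.03],[0.007,-0.003,-0.03],[0.007,-0.003,-0.03]],"roll":[0,0,0,0,0,0,0,0,0,0]}' |grep -v rot; python3 st.py
python3 -m handwheel '{"offset":[[0.004,-0.001,-0.015],[0.007,-0.003,-0.03],[0.007,-0.003,-0.03],[0.007,-0.003,-0.03],[0.007,-0.003,-0.03],[0.007,-0.003,-0.03],[0.007,-0.003,-0.03],[0.007,-0.003,-0.03],[0.007,-0.003,-0.03],[0.007,-0.003,-0.03]],"roll":[0,0,0,0,0,0,0,0,0,0]}'|grep -v rot ; python3 st.py
```

```text
t: 10.95
tool_pos: [0.6345, -0.1261, 0.2098]
contact_force: [-2.3, 0.5, 1.5]
opening: 0.0133
knob [5.9860e+01 1.9000e-01 2.2317e+02] q [ 1.733 -0.19 ] bar [ 45.73 197.37] Fcase [-2.4 -0.4  1.5] M [ 0.28  0.49 -0.04]
t: 11.95
tool_pos: [0.6349, -0.1262, 0.2087]
contact_force: [-0.4, 0.1, 1.6]
opening: 0.0136
knob [6.0250e+01 1.8000e-01 2.2205e+02] q [ 1.749 -0.201] bar [ 45.84 196.42] Fcase [-0.4 -0.1  1.6] M [ 0.14  0.18 -0.04]
```

```bash

python3 -m handwheel '{"offset":[[0.004,-0.001,-0.015],[0.007,-0.003,-0.03],[0.007,-0.003,-0.03],[0.007,-0.003,-0.03],[0.007,-0.003,-0.03],[0.007,-0.003,-0.03],[0.007,-0.003,-0.03],[0.007,-0.003,-0.03],[0.007,-0.003,-0.03],[0.007,-0.003,-0.03]],"roll":[0,0,0,0,0,0,0,0,0,0]}' |grep -v rot; python3 st.py
python3 -m handwheel '{"offset":[[0.004,-0.001,-0.015],[0.007,-0.003,-0.03],[0.007,-0.003,-0.03],[0.007,-0.003,-0.03],[0.007,-0.003,-0.03],[0.007,-0.003,-0.03],[0.007,-0.003,-0.03],[0.007,-0.003,-0.03],[0.007,-0.003,-0.03],[0.007,-0.003,-0.03]],"roll":[0,0,0,0,0,0,0,0,0,0]}'|grep -v rot ; python3 st.py
```

```text
t: 12.95
tool_pos: [0.6351, -0.1263, 0.2082]
contact_force: [-2.9, 0.6, 5.1]
opening: 0.0138
knob [6.0470e+01 1.8000e-01 2.2161e+02] q [ 1.76  -0.206] bar [ 45.95 196.04] Fcase [-2.9 -0.5  5.1] M [ 0.23  0.6  -0.02]
t: 13.95
tool_pos: [0.6355, -0.1265, 0.208]
contact_force: [-4.3, 1.6, 8.0]
opening: 0.0134
knob [6.0920e+01 1.8000e-01 2.2142e+02] q [ 1.784 -0.207] bar [ 46.35 195.88] Fcase [-4.6 -0.1  8. ] M [ 0.35  0.82 -0.05]
```

```bash

python3 - <<'E'
from kin import *
k0=fk(*ik((46.0,196)))[2]
for bx in (46,44,42,41,40,39,38,37,36):
    q=ik((bx,196)); k=fk(*q)[2]; print(bx,q.round(3),k.round(1),((kw(k)-kw(k0))/.04).round(3))
E
```

```text
46 [ 1.763 -0.206] [ 60.5 221.6] [0. 0. 0.]
44 [ 1.65  -0.204] [ 58.5 221.6] [-0.047  0.019  0.001]
42 [ 1.533 -0.2  ] [ 56.4 221.7] [-0.097  0.038  0.002]
41 [ 1.472 -0.197] [ 55.3 221.7] [-0.122  0.048  0.003]
40 [ 1.409 -0.192] [ 54.2 221.8] [-0.148  0.058  0.005]
39 [ 1.343 -0.187] [ 53.1 221.8] [-0.174  0.068  0.007]
38 [ 1.275 -0.181] [ 51.9 221.9] [-0.201  0.079  0.009]
37 [ 1.203 -0.173] [ 50.7 222. ] [-0.229  0.09   0.012]
36 [ 1.126 -0.164] [ 49.5 222.2] [-0.258  0.101  0.015]
```

```bash

python3 -m handwheel '{"offset":[[-0.01,0.004,0.015],[-0.016,0.006,0.03],[-0.03,0.012,0.03],[-0.05,0.02,0.03],[-0.07,0.028,0.03],[-0.085,0.034,0.03],[-0.1,0.04,0.03],[-0.1,0.04,0.03],[-0.1,0.04,0.03],[-0.1,0.04,0.03]],"roll":[0,0,0,0,0,0,0,0,0,0]}' |grep -v rot; python3 st.py
```

```text
t: 14.95
tool_pos: [0.6326, -0.1254, 0.2084]
contact_force: [4.0, -2.2, 5.4]
opening: 0.0135
knob [5.7870e+01 1.4000e-01 2.2185e+02] q [ 1.617 -0.201] bar [ 43.46 196.21] Fcase [ 4.5 -0.6  5.4] M [-0.23 -0.62 -0.05]
```

```bash

python3 -m handwheel '{"offset":[[-0.01,0.004,0.005],[-0.02,0.008,0.01],[-0.03,0.012,0.012],[-0.04,0.016,0.012],[-0.05,0.02,0.012],[-0.06,0.024,0.012],[-0.07,0.028,0.012],[-0.07,0.028,0.012],[-0.07,0.028,0.012],[-0.07,0.028,0.012]],"roll":[0,0,0,0,0,0,0,0,0,0]}' |grep -v rot; python3 st.py; python3 - <<'E'
from kin import *
snap("i",("wrist","scene"))
zoom("wrist","i",220,180,110,130,5)
zoom("scene","i",150,120,130,120,5)
E
```

```text
t: 15.95
tool_pos: [0.6298, -0.1243, 0.2087]
contact_force: [5.7, -1.5, 3.9]
opening: 0.0134
knob [5.4770e+01 1.5000e-01 2.2211e+02] q [ 1.444 -0.191] bar [ 40.61 196.33] Fcase [5.9 0.7 3.9] M [-0.24 -0.64 -0.03]
```

View pics/scene_i_z.png

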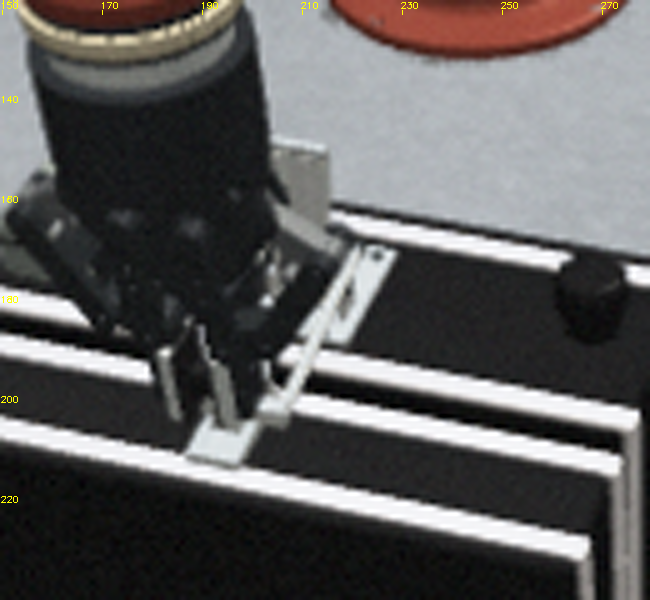

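View pics/wrist_i_z.png

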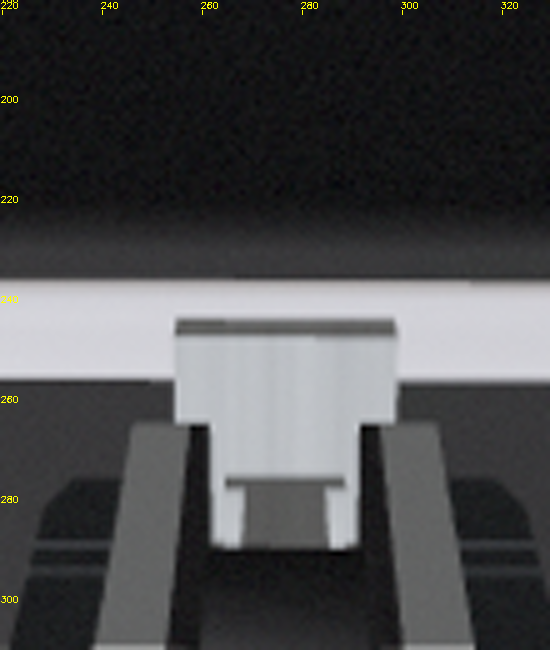

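```bash

python3 -m handwheel '{"offset":[[-0.01,0.004,0.002],[-0.02,0.008,0.004],[-0.03,0.012,0.005],[-0.04,0.016,0.005],[-0.045,0.018,0.005],[-0.045,0.018,0.005],[-0.045,0.018,0.005],[-0.045,0.018,0.005],[-0.045,0.018,0.005],[-0.045,0.018,0.005]],"roll":[0,0,0,0,0,0,0,0,0,0]}' |grep -v rot; python3 st.py
python3 -m handwheel '{"offset":[[-0.01,0.004,0.002],[-0.02,0.008,0.004],[-0.028,0.011,0.004],[-0.028,0.011,0.004],[-0.028,0.011,0.004],[-0.028,0.011,0.004],[-0.028,0.011,0.004],[-0.028,0.011,0.004],[-0.028,0.011,0.004],[-0.028,0.011,0.004]],"roll":[0,0,0,0,0,0,0,0,0,0]}' |grep -v rot; python3 st.py

```

```text
t: 17.05
tool_pos: [0.6281, -0.1236, 0.2089]
contact_force: [5.5, -2.4, 3.2]
opening: 0.0134
knob [5.3010e+01 1.6000e-01 2.2232e+02] q [ 1.343 -0.182] bar [ 39.08 196.42] Fcase [ 6.  -0.2  3.2] M [-0.29 -0.85 -0.05]
t: 18.05
tool_pos: [0.6276, -0.1234, 0.2091]
contact_force: [7.9, -2.0, 1.9]
opening: 0.0137
knob [5.2460e+01 1.4000e-01 2.2249e+02] q [ 1.312 -0.178] bar [ 38.64 196.53] Fcase [8.1 1.  1.9] M [-0.41 -1.18 -0.08]
```

```bash

python3 -m handwheel '{"offset":[[0.008,-0.003,0.02],[0.012,-0.005,0.04],[0.012,-0.005,0.06],[0.012,-0.005,0.075],[0.012,-0.005,0.085],[0.012,-0.005,0.085],[0.012,-0.005,0.085],[0.012,-0.005,0.085],[0.012,-0.005,0.085],[0.012,-0.005,0.085]],"roll":[0,0,0,0,0,0,0,0,0,0]}' |grep -v rot; python3 st.py

```

```text
t: 19.05
tool_pos: [0.6271, -0.1232, 0.2104]
contact_force: [7.3, -2.7, -2.3]
opening: 0.0133
knob [5.1950e+01 1.3000e-01 2.2384e+02] q [ 1.291 -0.163] bar [ 38.52 197.67] Fcase [ 7.8  0.2 -2.3] M [-0.43 -1.28 -0.07]
```

```bash

python3 -m handwheel '{"offset":[[0.005,-0.002,-0.02],[0.01,-0.004,-0.04],[0.01,-0.004,-0.06],[0.01,-0.004,-0.075],[0.01,-0.004,-0.085],[0.01,-0.004,-0.085],[0.01,-0.004,-0.085],[0.01,-0.004,-0.085],[0.01,-0.004,-0.085],[0.01,-0.004,-0.085]],"roll":[0,0,0,0,0,0,0,0,0,0]}' |grep -v rot; python3 st.py

```

```text
t: 20.05
tool_pos: [0.6275, -0.1233, 0.2091]
contact_force: [5.4, -2.4, 4.1]
opening: 0.0133
knob [5.2290e+01 1.7000e-01 2.2255e+02] q [ 1.303 -0.177] bar [ 38.5  196.57] Fcase [ 5.9 -0.3  4.1] M [-0.29 -0.8  -0.06]
```

```bash

python3 -m handwheel '{"offset":[[0,0,0],[0,0,0],[0,0,0],[0,0,0],[0,0,0.1],[0,0,0.4],[0,0,0.8],[0,0,1.3],[0,0,1.8],[0,0,2.2]],"roll":[0,0,0,0,0,0,0,0,0,0]}' 45 |grep -v rot; python3 st.py
python3 - <<'E'
from kin import *
snap("j",("wrist","scene","top"))
zoom("wrist","j",200,150,150,200,3)
zoom("scene","j",150,130,130,120,5)
E
```

```text
t: 21.05
tool_pos: [0.6271, -0.1231, 0.2998]
contact_force: [0.1, -0.5, -0.3]
opening: 0.0455
knob [5.184e+01 2.500e-01 3.132e+02] q [2.435 0.625] bar [ 42.46 261.67] Fcase [ 0.3 -0.5 -0.3] M [-0.02 -0.03 -0.03]
```

View pics/wrist_j.png

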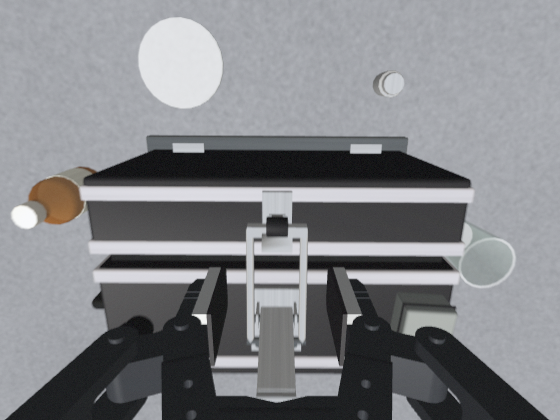

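View pics/wrist_j_z.png

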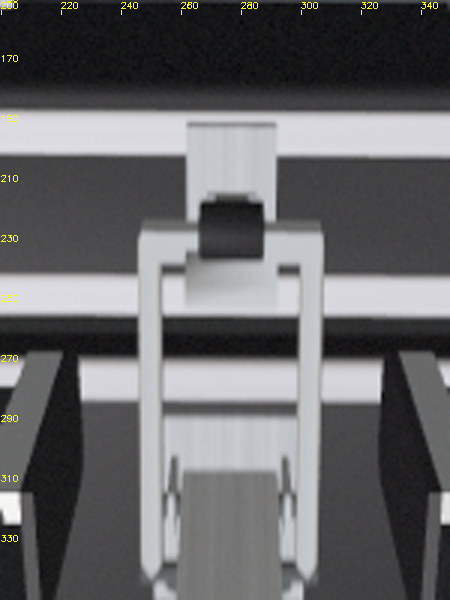

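View pics/scene_j_z.png

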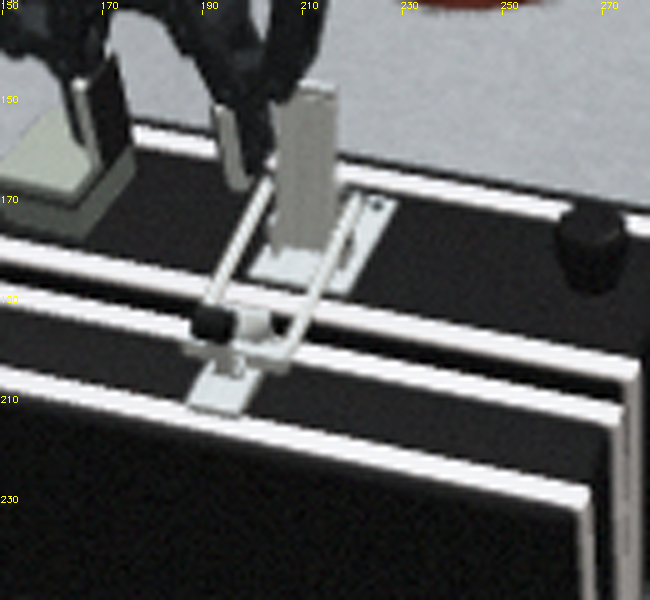

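```bash

cat > lev.py <<'E'
from kin import *
def tcp(L,s=55): return np.array([-40-s*np.cos(L)+8*np.sin(L)+11,196+s*np.sin(L)+8*np.cos(L)])
if __name__=="__main__":
    from station import ctrl
    o=ctrl.get_obs(); t0=o["tool_pos"]; print(cinv(t0))
    f=lambda k:((kw(k)-t0)/.04).round(3)
    print("pre-high",f((-22,300)),"pre",f((-22,252)))
    t1=kw((-22,252))
    for L in (1.3,1.2,1.1,1.0,.9,.8,.7,.6,.5,.4,.3,.2,.1,0): print(L,tcp(L).round(1),((kw(tcp(L))-t1)/.04).round(3))
E
python3 lev.py
```

```text
[5.20532975e+01 2.62789682e-01 2.98858012e+02]
pre-high [-1.727  0.668  0.029] pre [-1.727  0.668 -1.171]
1.3 [-36.  251.1] [-0.326  0.127 -0.022]
1.2 [-41.5 250.2] [-0.453  0.177 -0.046]
1.1 [-46.8 248.6] [-0.578  0.226 -0.084]
1.0 [-52.  246.6] [-0.698  0.273 -0.135]
0.9 [-56.9 244.1] [-0.813  0.318 -0.199]
0.8 [-61.6 241. ] [-0.922  0.36  -0.274]
0.7 [-65.9 237.6] [-1.022  0.4   -0.361]
0.6 [-69.9 233.7] [-1.115  0.436 -0.459]
0.5 [-73.4 229.4] [-1.198  0.468 -0.565]
0.4 [-76.5 224.8] [-1.27   0.496 -0.68 ]
0.3 [-79.2 219.9] [-1.331  0.52  -0.803]
0.2 [-81.3 214.8] [-1.381  0.54  -0.931]
0.1 [-82.9 209.5] [-1.419  0.554 -1.064]
0 [-84. 204.] [-1.444  0.564 -1.2  ]
```

```bash

python3 -m handwheel '{"offset":[[-0.5,0.19,0.1],[-1.0,0.385,0.1],[-1.45,0.56,0.05],[-1.727,0.668,0],[-1.727,0.668,-0.3],[-1.727,0.668,-0.6],[-1.727,0.668,-0.9],[-1.727,0.668,-1.1],[-1.727,0.668,-1.17],[-1.727,0.668,-1.17]],"roll":[0,0,0,0,0,0,0,0,0,0]}' 0 20|grep -v rot; python3 st.py
python3 - <<'E'
from kin import *
snap("k",("wrist","scene"))
zoom("scene","k",130,100,150,120,5)
E
```

```text
t: 22.2
tool_pos: [0.5573, -0.0962, 0.2484]
contact_force: [-0.8, 0.5, 0.0]
opening: -0.0
knob [-2.295e+01 -1.100e-01  2.618e+02] q [-1.117  1.036] bar [  0.32 254.3 ] Fcase [-0.9  0.2  0. ] M [-0.03 -0.   -0.02]
```

View pics/scene_k_z.png

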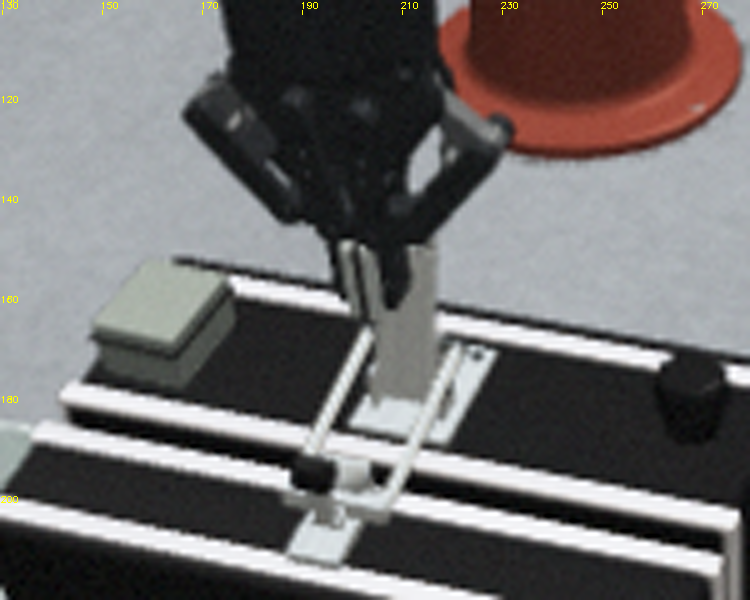

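View pics/wrist_k.png

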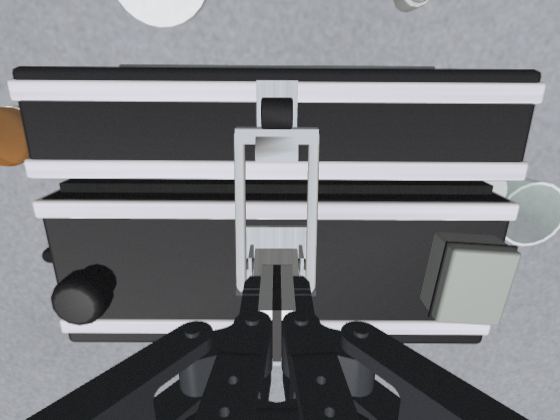

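```bash

python3 -m handwheel '{"offset":[[-0.08,0.03,0],[-0.16,0.06,-0.01],[-0.24,0.094,-0.015],[-0.3,0.117,-0.02],[-0.35,0.137,-0.03],[-0.4,0.156,-0.04],[-0.45,0.176,-0.05],[-0.5,0.195,-0.06],[-0.54,0.211,-0.07],[-0.578,0.226,-0.084]],"roll":[0,0,0,0,0,0,0,0,0,0]}' |grep -v rot; python3 st.py
python3 - <<'E'
from kin import *
snap("l",("scene",))
zoom("scene","l",130,100,150,120,5)
E
```

```text
t: 23.3
tool_pos: [0.5349, -0.0874, 0.2463]
contact_force: [5.5, -2.3, -0.7]
opening: 0.0002
knob [-4.7000e+01 -8.0000e-02  2.5966e+02] q [-1.48   1.399] bar [-23.01 264.82] Fcase [ 5.9 -0.1 -0.7] M [-0.3  -0.93 -0.03]
```

View pics/scene_l_z.png

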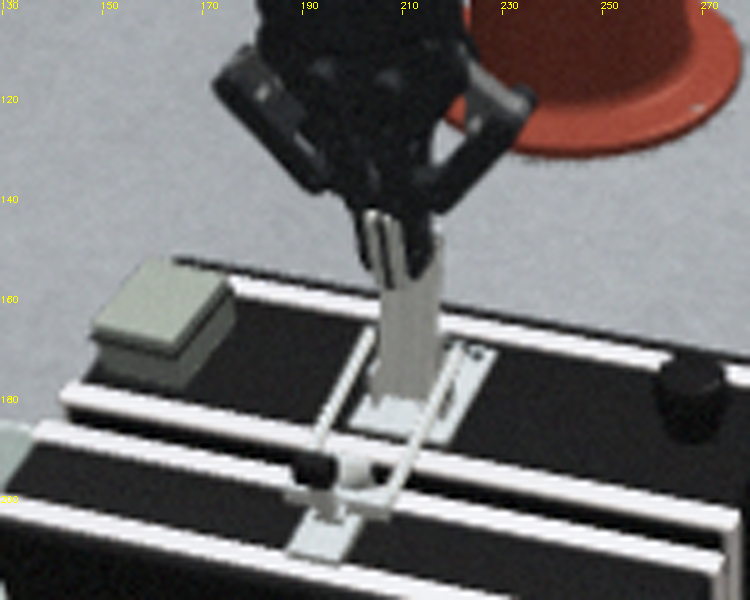

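```bash

python3 -m handwheel '{"offset":[[-0.06,0.023,-0.022],[-0.12,0.047,-0.051],[-0.178,0.07,-0.08],[-0.235,0.092,-0.115],[-0.29,0.113,-0.152],[-0.344,0.134,-0.19],[-0.395,0.155,-0.232],[-0.444,0.174,-0.277],[-0.444,0.174,-0.277],[-0.444,0.174,-0.277]],"roll":[0,0,0,0,0,0,0,0,0,0]}' |grep -v rot; python3 st.py
python3 - <<'E'
from kin import *
snap("m",("scene","wrist"))
zoom("scene","m",130,100,150,120,5)
E
```

```text
t: 24.35
tool_pos: [0.5187, -0.081, 0.2371]
contact_force: [8.6, -3.9, 2.4]
opening: 0.0003
knob [-6.4400e+01 -3.0000e-02  2.5047e+02] q [-1.792  1.711] bar [-44.93 266.71] Fcase [ 9.4 -0.5  2.4] M [-0.43 -1.31 -0.05]
```

View pics/scene_m_z.png

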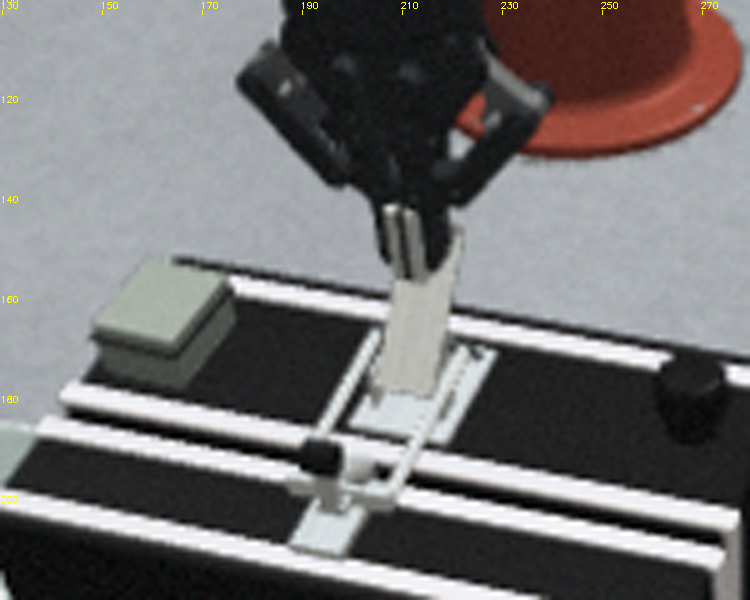

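View pics/wrist_m.png

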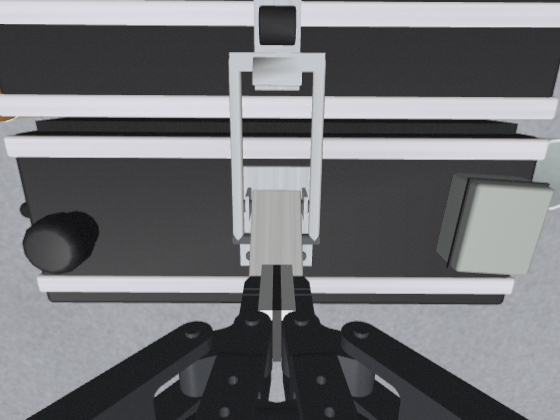

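```bash

python3 -m handwheel '{"offset":[[-0.047,0.018,-0.049],[-0.093,0.036,-0.098],[-0.135,0.052,-0.15],[-0.176,0.068,-0.204],[-0.212,0.082,-0.262],[-0.248,0.096,-0.319],[-0.28,0.108,-0.38],[-0.309,0.12,-0.442],[-0.309,0.12,-0.442],[-0.309,0.12,-0.442]],"roll":[0,0,0,0,0,0,0,0,0,0]}' |grep -v rot; python3 st.py
python3 - <<'E'
from kin import *
snap("n",("scene",))
zoom("scene","n",130,100,150,120,5)
E
```

```text
t: 25.45
tool_pos: [0.5046, -0.0755, 0.2182]
contact_force: [1.8, -1.5, 3.2]
opening: 0.0001
knob [-7.9560e+01 -2.0000e-02  2.3159e+02] q [-2.209  2.128] bar [-73.15 258.65] Fcase [ 2.2 -0.7  3.2] M [-0.19 -0.45  0.04]
```

View pics/scene_n_z.png

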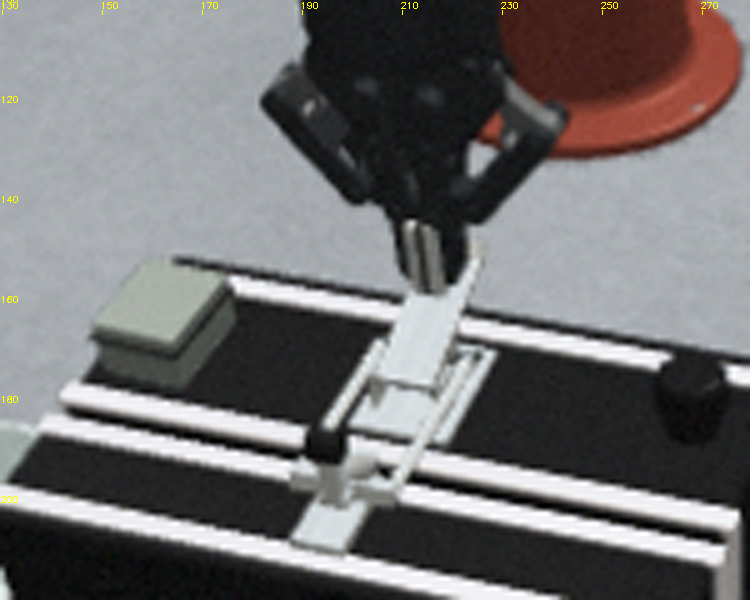

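```bash

python3 -m handwheel '{"offset":[[-0.014,0.006,-0.035],[-0.027,0.011,-0.07],[-0.04,0.016,-0.105],[-0.053,0.021,-0.14],[-0.063,0.025,-0.17],[-0.073,0.029,-0.2],[-0.081,0.032,-0.23],[-0.09,0.035,-0.27],[-0.09,0.035,-0.27],[-0.09,0.035,-0.27]],"roll":[0,0,0,0,0,0,0,0,0,0]}' |grep -v rot; python3 st.py
python3 - <<'E'
from kin import *
snap("o",("scene",))
zoom("scene","o",130,100,150,120,5)
E
```

```text
t: 26.5
tool_pos: [0.5003, -0.0739, 0.2062]
contact_force: [-0.4, -0.6, -0.3]
opening: 0.0
knob [-8.4090e+01 -1.0000e-01  2.1962e+02] q [-2.45   2.369] bar [-87.14 248.94] Fcase [-0.2 -0.7 -0.3] M [ 0.01  0.03 -0.02]
```

View pics/scene_o_z.png

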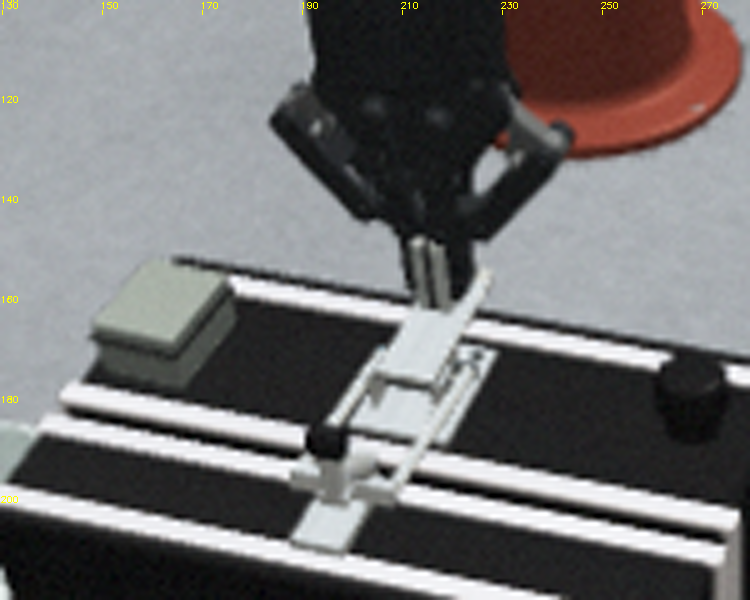

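```bash

python3 -m handwheel '{"offset":[[0,0,-0.01],[0,0,-0.02],[0,0,-0.03],[0,0,-0.04],[0,0,-0.05],[0,0,-0.06],[0,0,-0.07],[0,0,-0.07],[0,0,-0.07],[0,0,-0.07]],"roll":[0,0,0,0,0,0,0,0,0,0]}' |grep -v rot; python3 st.py
```

```text
t: 27.55
tool_pos: [0.5006, -0.074, 0.2041]
contact_force: [-3.0, 0.8, 4.1]
opening: 0.0001
knob [-8.3860e+01 -7.0000e-02  2.1745e+02] q [-2.487  2.406] bar [-89.05 247.17] Fcase [-3.1 -0.4  4.1] M [0.1  0.33 0.04]
```

```bash

python3 -m handwheel '{"offset":[[0,0,0.1],[0,0,0.4],[0,0,0.8],[0,0,1.4],[0,0,2.2],[0.3,-0.1,3.0],[0.8,-0.3,3.8],[1.4,-0.5,4.6],[2,-0.75,5],[2.2,-0.85,5]],"roll":[0,0,0,0,0,0,0,0,0,0]}' |grep -v rot; python3 st.py
python3 - <<'E'
from kin import *
snap("p",("scene","wrist","top"))
zoom("scene","p",120,130,200,150,4)
zoom("wrist","p",130,120,300,200,2.66)
E
```

```text
t: 28.55
tool_pos: [0.5908, -0.1089, 0.4084]
contact_force: [0.2, 0.5, 0.5]
opening: -0.0
knob [1.2870e+01 2.2000e-01 4.2175e+02] q [2.001 1.06 ] bar [  7.14 290.28] Fcase [-0.   0.6  0.5] M [-0.02  0.04 -0.02]
```

View pics/scene_p_z.png

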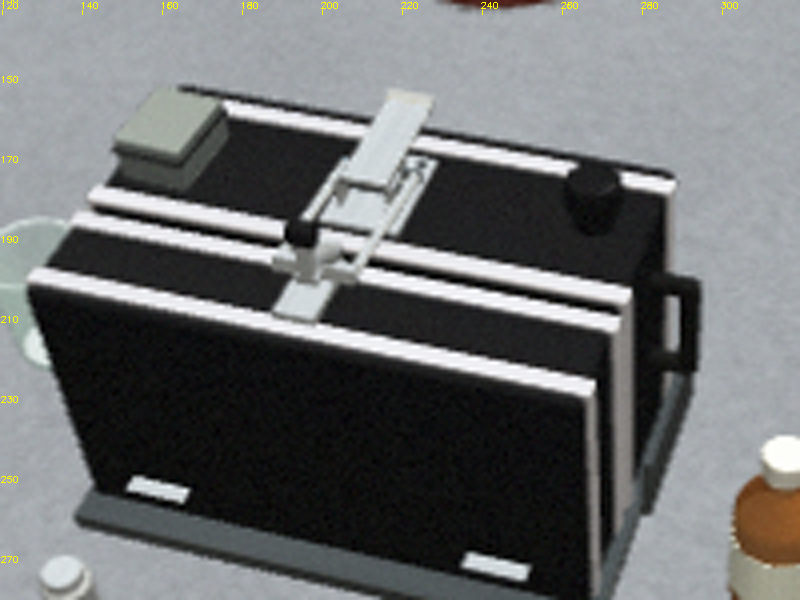

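View pics/wrist_p_z.png

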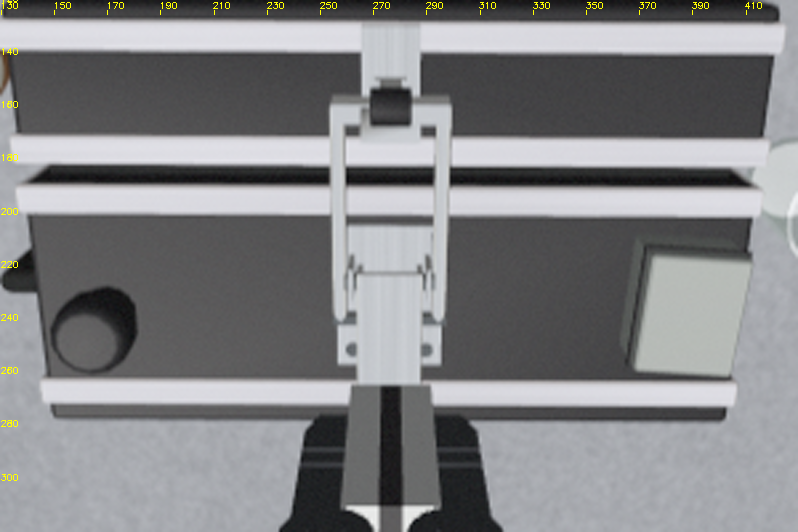

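View pics/top_p.png

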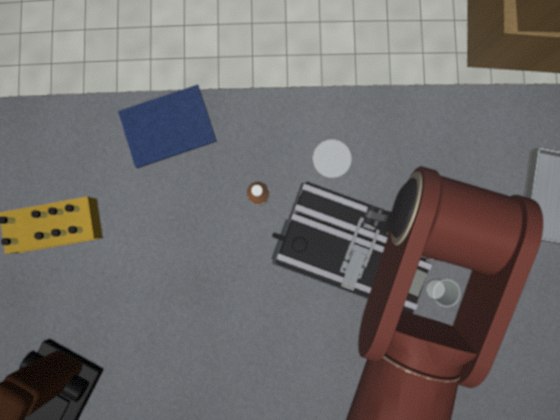

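```bash

python3 -m handwheel '{"offset":[[0,0,0],[0,0,0],[0,0,0],[0,0,0],[0,0,0],[0,0,0],[0,0,0],[0,0,0],[0,0,0],[0,0,0]],"roll":[0,0,0,0,0,0,0,0,0,0]}' |grep -v rot
python3 - <<'E'
from kin import *
snap("q",("scene","wrist"))
W=load("wrist","q")
for n,x,z in [("shut floorend",60.5,192),("ajar",66,192),("knob L0",*fk(0.0,0.04)[2]),("tip",-102,204)]: print(n,proj(W,kw((x,z))).round(1))
print(np.abs(cv2.absdiff(cv2.imread("pics/scene_p.png"),cv2.imread("pics/scene_q.png"))[150:280,120:300]).max())
# lid outer band centre row along lid
g=cv2.cvtColor(cv2.imread("pics/wrist_q.png"),cv2.COLOR_BGR2GRAY); print(g[100:215,240].tolist())
for x in(-4,4,9.5,68,73.5): print(x,proj(W,kw((x,180))).round(1))
zoom("wrist","q",230,100,100,130,4.5)
E
```

```text
t: 29.7
tool_pos: [0.5886, -0.108, 0.4036]
contact_force: [0.8, 0.4, 0.0]
opening: 0.0
shut floorend [[276.8 125. ]]
ajar [[276.8 119.2]]
knob L0 [[276.8 153.6]]
tip [[276.4 278.4]]
19
[105, 108, 110, 106, 108, 108, 108, 107, 74, 23, 25, 19, 29, 24, 22, 22, 23, 23, 34, 44, 56, 61, 62, 65, 107, 183, 214, 220, 223, 222, 222, 220, 221, 222, 224, 208, 150, 68, 65, 65, 68, 69, 67, 68, 70, 70, 69, 68, 68, 71, 71, 71, 72, 74, 73, 72, 72, 74, 75, 76, 75, 75, 77, 76, 78, 78, 77, 80, 118, 187, 215, 221, 223, 222, 221, 221, 223, 223, 227, 183, 44, 43, 41, 34, 21, 25, 43, 138, 191, 213, 218, 217, 217, 217, 215, 215, 215, 208, 159, 81, 80, 82, 83, 82, 83, 84, 83, 80, 82, 82, 84, 84, 85, 83, 84]
-4 [[276.6 185.8]]
4 [[276.7 178.5]]
9.5 [[276.7 173.4]]
68 [[276.8 116.1]]
73.5 [[276.8 110.4]]
```

View pics/wrist_q_z.png

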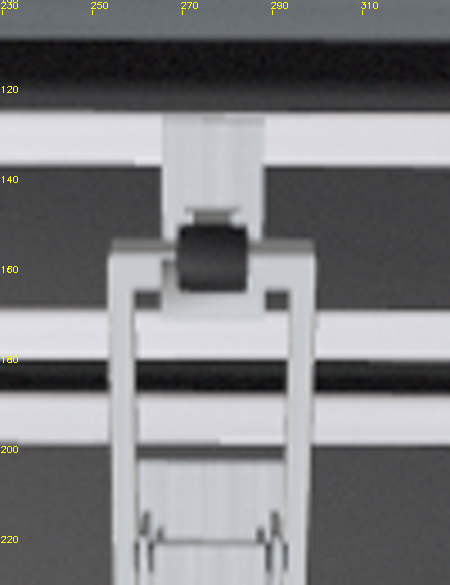

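```bash
python3 -c "
from station import ctrl
print(ctrl.finish_job())"
```

```text
the job is handed in; nothing more can be done
None
```

The case is latched shut: the loop is hooked in the keeper, the lever is flat and past centre, and the job was handed in at about 30 s of the 58 s limit.

**Hooking:** I held the loop by its knob and lowered the cross-bar beyond the lip. It met the floor about 2 mm above the nominal seat, with up to about 8 N. I then drew it back until it met the wall, at about 8 N. A small upward tug rose only about 1.3 mm of the 3.4 mm commanded, so the bar was held under the lip.

**Closing:** I let go of the knob and swept the lever down with closed fingers. The push peaked at about 10 N. Past centre the force fell to zero as the lever snapped on, and a final 4 N touch at 204 mm confirmed it is flat.

**Final checks:** With the arm clear for more than a second, the keeper's outer end appeared within about 1 pixel of where a shut lid puts it (an ajar lid would be about 7 pixels off). The lid's inner edge read x of about 3 mm, against 4 mm for shut. Scene pictures a second apart showed no visible change, and the bystanders I could see looked undisturbed. The arm hid the slide box and beaker in the last top view, but both were in place in the other views.

**Disagreement:** The upward tug met resistance after less travel than the 2.5 mm headroom and gave less force than I expected. I relied on the pictures and the stiffening lever as the proof of hooking.

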